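# Set the blank in the marking machine, shut the guard and press start

## Task

Slide the metal blank on the marking machine's bed into the corner so that it lies flush against both stop strips, then slide the clear guard hood over it right up to its end stop. With the guard shut, press the square start button all the way down, keep it down for a full second and let it come up again. Do not press the round mushroom-shaped stop button, and leave the other things on the bench where they are.

Things in the scene. Friction and masses are not known exactly. Their poses are not given: they have to be found in the camera images.
- machine: Fixed marking machine; origin under its base's centre, on the table. Base 210 (x) x 350 (y) x 30 mm, its top is the bed. Two stop strips 14 mm high meet in a corner at +x, -y: far strip's face at x = 68 mm (y -165 to 60), end strip's face at y = -153 mm (x -85 to 68). A clear hood slides along y, parked at the +y end. Behind the base (x 110 to 160, y -70 to 130 mm) a cabinet 100 mm tall.
- seat (a point): Point on the bed surface where the blank's centre lies when the blank is flush against both strips (machine x = 13, y = -113 mm); axes parallel to the machine's.
- plate: Loose flat aluminium blank 110 (x) x 80 (y) x 10 mm lying on the bed, some 15 to 40 mm short of each strip and turned a little (up to 0.3 rad). Origin: centre of its underside. It cannot pass over the strips.
- hood (a joint): Travel in m of the clear guard hood along the machine's -y: 0 = fully parked (clear of the blank), 0.215 = fully shut at its end stop over the corner. It slides with about 2 N of friction and stays where it is left.
- hood_handle (a point): Middle of the steel handle bar on the clear hood: 12 mm thick, along machine x (+-50 mm) on two end posts, axis 126 mm above the table, 40 mm above the hood's top. Hood 190 (x) x 115 mm (y), top 86 mm above the table; bar 17 mm inside its +y (trailing) edge; 30 mm before the bar a black stub, 36 mm across, 30 tall. Hood is open beneath, passes over blank and strips.
- start (a joint): Travel in m of the square start button: 0 = up, 0.008 = fully down; springs back; fully down takes about 5 N.
- start_top (a point): Centre of the top face of the square flat grey start button, 44 x 44 mm, on a grey box 90 x 90 x 55 mm; when up, 77 mm above the table. It is pressed straight down.
- stop (a joint): Travel in m of the stop button: 0 = up, 0.008 = fully down.
- stop_top (a point): Centre of the top of the round mushroom-shaped grey stop button, 64 mm across, on a box like the start button's; 86 mm above the table. Not to be pressed. The two boxes may change places.
- spray_can: Bystander, loose: spray can 66 mm across, 190 mm tall. Origin: centre of its underside.
- jar: Bystander, loose: amber glass jar 64 mm across, 90 mm tall. Origin: centre of its underside.
- tape_roll: Bystander, loose: cardboard tape ring lying flat, 80 mm across, 48 mm tall. Origin: centre of its underside.
- screwdriver: Bystander, loose: black-handled screwdriver 200 mm long lying along its x. Origin: centre of its underside.
- offcut: Bystander, loose: wooden offcut 150 x 60 x 35 mm (x, y, z). Origin: centre of its underside.
There are look-alikes about, which are no part of the job. What is meant by the plate is not black, and is the smaller of those in its own colour.

How it is judged:
On the way, in this order (a step that is already met when the one before it is completed fails the run):
1. the blank lies flush in the corner of the two strips, the guard still open (horizontal distance between plate and seat below 0.004 m and angle between the x axis of plate and the x axis of seat, either way round below 0.05 rad and z of plate in the frame of seat below 0.003 m and value of joint hood below 0.1 m), for 0.2 s.
2. the guard hood is slid to its end stop, the blank still flush (horizontal distance between plate and seat below 0.004 m and angle between the x axis of plate and the x axis of seat, either way round below 0.05 rad and z of plate in the frame of seat below 0.003 m and value of joint hood above 0.21 m), for 0.2 s.
3. the start button is fully down and kept there, with the guard shut (value of joint hood above 0.21 m and value of joint start above 0.006 m), for 0.8 s.
At the end, for the whole second after the job is handed in: The blank is at rest on the bed, its centre within 4 mm of the seat and aligned within 0.05 rad; the guard hood is shut within 5 mm of its end stop; the start button, having been held down (over 6 of its 8 mm) for at least 0.8 s, is up again (within 1.5 mm), and the stop button is up (all of step 2 and value of joint each of start, stop below 0.0015 m and linear speed of plate below 0.01 m/s); the robot touches nothing.
It fails at once if the stop button is pressed (over 3 mm) (value of joint stop above 0.003 m).
It fails at once if the start button is pressed (over 4 mm) while the guard is not shut (value of joint start above 0.004 m and not (value of joint hood above 0.21 m)).
It fails at once if another thing on the bench is moved by more than 25 mm (distance of any of spray_can, jar, tape_roll, screwdriver, offcut from where it was at the start of the episode above 0.025 m).
It also fails if it takes over 72 s, if anything falls off the work surface, if the arm or the gripper's body presses on something with over 40 N, if the wrist force passes 120 N, or if a joint passes its speed limit or range.

## Robot

A 7-joint arm with a two-finger parallel gripper is mounted at the origin on the work surface. World frame = base frame: x ahead of the robot, y to its left, z up, the work surface at z = 0. Lengths are in m, angles in rad, forces in N, time in s.
With the tool pointing down it reaches from about 0.35 to 0.9 m from the base axis. Payload 8.1 kg.
Tool frame: the origin (TCP) lies at the very end of the fingers, on their centre line; the grasp point (between the pads) lies behind it (robot.grasp_offset is the z of the grasp point in the tool frame, in m); z points along the fingers, y is the line along which they close (so a half turn about z gives the same grasp; the last joint's range is limited). The gripper opens to 85 mm and grips with 20 to 120 N. Pads are 22 mm wide; open, the fingers measure 114 mm over their backs; the gripper's body (76 mm by 85 mm) begins 54 mm behind the grasp point. The pads swing forward as they close: fully open they stand 13 mm farther back than shut.
Start: joints at [1.136, 0.434, 0.025, 1.573, -0.012, 1.134, -0.075], TCP at [0.204, -0.591, 0.231] pointing down, gripper open.
Joint ranges: [-2.62, 2.62], [-0.44, 2.09], [-1.27, 1.32], [0.08, 2.57], [-1.32, 4.46], [0.12, 2], [-2.74, 2.74]. Speed limits (rad/s): [2.22, 2.22, 3.01, 3.01, 3.14, 3.14, 3.14].

## Interface

Orientations are given as a rotation vector (axis times angle).
In Python, from bench import robot, fingers, kinematics, grab_frame, ticket, read_time_s, read_q, read_joint_velocities, read_joint_efforts, read_tool_pos, read_ee_rot, read_wrist_force, read_ft_torque, read_opening, read_gripper_force gives the robot as it stands. Calls block until the motion is done:
- robot.move_to(position, orientation): joint-space move of the TCP to a pose.
- robot.move_straight(position, frame=None, rate=0.15): straight line of the TCP; frame=None keeps the orientation; rate is the mean speed in m/s.
- robot.move_j(angles): joint-space move.
- fingers.gripper_to(opening, force=None): opening from 0.0 (shut) to 1.0 (fully open); force is the grip in N (None keeps the last); returns when the fingers have stopped.
- robot.pause(seconds).
- kinematics.solve_ik(position, orientation): joint angles nearest the present ones, or None.
- grab_frame(name): name is "side" or "top" or "wrist"; returns a dict with "image" (384x512x3 uint8, red, green, blue), "vertical_fov" (degrees; the focal length in pixels is half the picture's height over the tangent of half this angle, whatever the lens; pixels are square), "cx", "cy" (the principal point, pixels), "rvec" (rotation vector, rad) and "tvec" (3), from world to camera coordinates, as OpenCV has them; the wrist camera has in their place "mount" (4x4, takes a point from camera to tool coordinates, whose origin is the TCP and whose axes are the flange's). Camera axes: x right, y down, z forward; pixel columns grow to the right and rows downward; lengths in m; the calibration is good to about 2 mm. A picture is of the moment at which its call begins: read the wrist's pose just before it. There is no depth.
A pose or a line that the arm cannot do raises robot.MotionError and nothing moves.
- ticket.finish_job(): hands the job in; it is judged then, once.
Readings, each from a call of its own:
- read_time_s(): time.
- read_q(): joint angles.
- read_joint_velocities(): joint speeds.
- read_joint_efforts(): joint torques, N m.
- read_tool_pos(): TCP position.
- read_ee_rot(): TCP orientation.
- read_wrist_force(): force on the tool from outside, world axes, zero at the start.
- read_ft_torque(): the same for the moment, N m.
- read_opening(): opening from 0.0 (shut) to 1.0 (fully open).
- read_gripper_force(): force on a finger pad.
Only numpy, scipy, OpenCV 4.12 (cv2) and the standard library are available. Lean on these libraries where they do the work, as an engineer would, in place of code of your own. Each camera call takes 0.05 s, during which the arm holds its last target. There are 200 camera calls.

## Working session

There is one attempt and no reset: what is moved stays moved. The work goes in short steps, each a Python script; the robot and the scene stay as the last script left them, time stands still between calls to the robot, and variables do not carry over. Pictures are saved under pics/ and viewed, at most 10 in all, crops included, and the job is handed in when it is done.

```bash
mkdir -p pics; ls; python3 - <<'E'
from bench import *
import cv2
for n in("top","side"):
    f=grab_frame(n); cv2.imwrite(f"pics/{n}0.png",cv2.resize(f["image"][:,:,::-1],(800,600),interpolation=cv2.INTER_CUBIC)); print({k:v for k,v in f.items() if k!="image"})
print(read_time_s(),read_ee_rot(),robot.grasp_offset)
E
```

```text
pics
{'vertical_fov': 50.51238704840474, 'cx': 263.92697763030753, 'cy': 193.3138295242786, 'rvec': array([ 2.13517213, -2.12586584,  0.17267549]), 'tvec': array([-0.0068845 ,  0.51585879,  1.20665099])}
{'vertical_fov': 49.9342312160413, 'cx': 255.97663000603038, 'cy': 185.24982071150637, 'rvec': array([ 0.66068225, -2.55629356,  1.22105142]), 'tvec': array([0.42919153, 0.22965912, 1.04213783])}
0.1 [-3.09709333e+00 -5.18478445e-01  5.80497571e-04] -0.0187
```

View pics/top0.png

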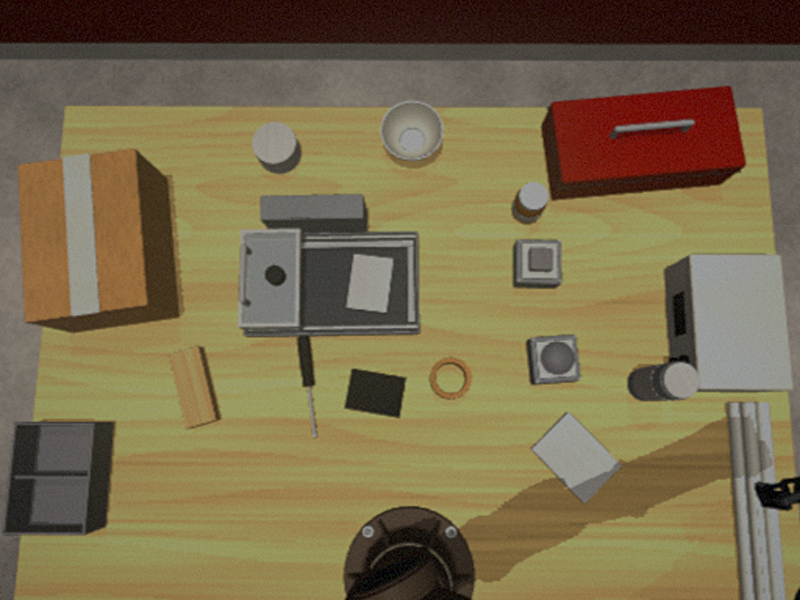

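View pics/side0.png

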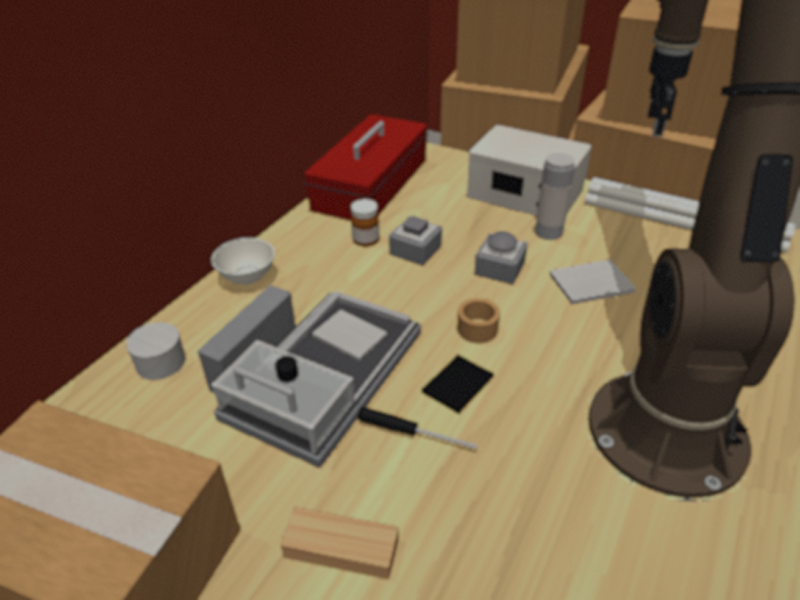

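The top view shows the machine (base corners about (243,335), (418,333), (418,233)) with the hood parked left and a light blank on the bed near (370,283). The square start button is near (541,260) and the round stop near (556,357), in 800×600 pixels. The side view agrees. I'll go closer with the wrist camera.

```bash
cat > h.py <<'E'
from bench import *
import numpy as np, cv2
from scipy.spatial.transform import Rotation as Ro
def ori(psi):  # tool down; tool x=(c,s), tool y=(s,-c)
    c,s=np.cos(psi),np.sin(psi)
    return Ro.from_matrix([[c,s,0],[s,-c,0],[0,0,-1]]).as_rotvec()
def cam(name):
    p,r=np.array(read_tool_pos()),np.array(read_ee_rot())
    f=grab_frame(name)
    fl=192/np.tan(np.radians(f["vertical_fov"])/2)
    if name=="wrist":
        T=np.eye(4);T[:3,:3]=Ro.from_rotvec(r).as_matrix();T[:3,3]=p
        C=T@np.array(f["mount"]);R=C[:3,:3];o=C[:3,3]
    else:
        R=Ro.from_rotvec(f["rvec"]).as_matrix().T;o=-R@np.array(f["tvec"])
    return dict(img=f["image"],f=fl,c=np.array([f["cx"],f["cy"]]),R=R,o=o)
def back(k,uv,z,s=1.0):
    uv=(np.atleast_2d(uv)+.5)*s-.5
    d=np.c_[(uv-k["c"])/k["f"],np.ones(len(uv))]@k["R"].T
    return k["o"]+d*((z-k["o"][2])/d[:,2])[:,None]
def proj(k,X):
    q=(np.atleast_2d(X)-k["o"])@k["R"]
    return q[:,:2]/q[:,2:]*k["f"]+k["c"]
E
python3 - <<'E'
from h import *
k=cam("top")
print("base",back(k,[[243,335],[418,333],[418,233],[241,231]],.03,.64).round(4))
print("plate",back(k,[[355,254],[393,258],[387,312],[347,307]],.04,.64).round(4))
print("start",back(k,[541,260],.077,.64),"stop",back(k,[556,357],.086,.64),"can",back(k,[680,380],.19,.64),"jar",back(k,[531,195],.09,.64))
m=np.array(grab_frame("wrist")["mount"]);print(m.round(3))
c=back(k,[370,283],.04,.64)[0]
for psi in (0,np.pi/2,-np.pi/2,np.pi):
    for z in(.3,.35,.4): print(psi,z,kinematics.solve_ik([c[0]-.02,c[1],z],ori(psi)) is not None)
E
```

```text
base [[ 0.4515  0.33    0.03  ]
 [ 0.4569 -0.0153  0.03  ]
 [ 0.6606 -0.0146  0.03  ]
 [ 0.6637  0.3446  0.03  ]]
plate [[0.614  0.1111 0.04  ]
 [0.6061 0.0351 0.04  ]
 [0.497  0.0458 0.04  ]
 [0.5067 0.1247 0.04  ]]
start [[ 0.59409908 -0.25238837  0.077     ]] stop [[ 0.40610096 -0.27321213  0.086     ]] can [[ 0.35938471 -0.45881317  0.19      ]] jar [[ 0.72065046 -0.23411428  0.09      ]]
[[-0.    -0.962 -0.273  0.07 ]
 [ 1.    -0.     0.    -0.   ]
 [-0.    -0.273  0.962 -0.143]
 [ 0.     0.     0.     1.   ]]
0 0.3 True
0 0.35 True
0 0.4 True
1.5707963267948966 0.3 True
1.5707963267948966 0.35 True
1.5707963267948966 0.4 True
-1.5707963267948966 0.3 True
-1.5707963267948966 0.35 True
-1.5707963267948966 0.4 True
3.141592653589793 0.3 True
3.141592653589793 0.35 True
3.141592653589793 0.4 True
```

```bash
python3 - <<'E'
from h import *
import pickle
robot.move_to([0.60,0.12,0.36],ori(0)); robot.pause(.3)
k=cam("wrist"); pickle.dump(k,open("k1.pkl","wb"))
cv2.imwrite("pics/w1.png",cv2.resize(k["img"][:,:,::-1],(800,600),interpolation=cv2.INTER_CUBIC)); print(k["f"],k["o"],read_time_s(),read_q())
E
```

```text
276.13099845659184 [0.66956227 0.11989536 0.50290145] 3.45 [ 0.16383464  0.42733329 -0.68940266  1.35282799  0.2686085   1.4551104
 -2.08258713]
```

View pics/w1.png

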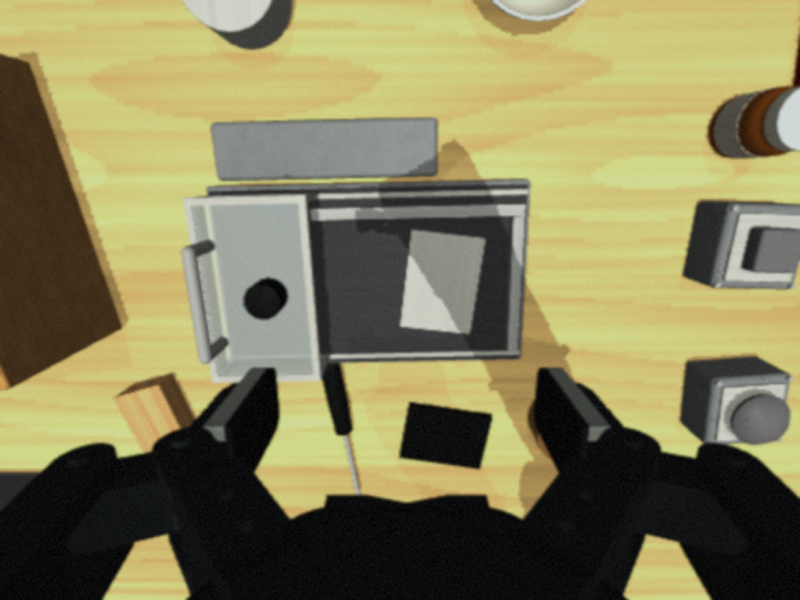

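The wrist view shows the blank at corners (410,231), (485,239), (471,334), (400,327). The far strip's inner top edge is at row ~219, the base's right edge runs (529,181)–(521,357), and the start button is at (780,250) with the stop at (760,418). I'll fit the machine and blank poses from these.

```bash
python3 - <<'E'
from h import *
import pickle
from scipy.optimize import least_squares
k=pickle.load(open("k1.pkl","rb"))
def b(uv,z): return back(k,uv,z,.64).round(4)
print("base",b([[529,181],[521,357]],.03).tolist())
print("farstrip inner edge",b([[320,219],[512,219]],.044).tolist())
print("end strip inner bed",b([[514,222],[508,352]],.03).tolist())
print("bar", b([[188,250],[206,360]],.126).tolist())
print("hood lead edge",b([[308,196],[319,378]],.086).tolist())
pc=b([[410,231],[485,239],[471,334],[400,327]],.04);print("plate",pc.tolist(),pc.mean(0))
print("side lens",np.linalg.norm(np.diff(np.r_[pc,pc[:1]],axis=0),axis=1))
print("start",b([[780,250]],.077))
# overlay for refined check
M=np.array([.558,.16,0]); 
g=cv2.resize(k["img"][:,:,::-1],(512*3,384*3),interpolation=cv2.INTER_CUBIC)[300:750,540:1080]
cv2.imwrite("pics/w1c.png",cv2.convertScaleAbs(cv2.resize(g,(720,600),interpolation=cv2.INTER_CUBIC),alpha=1.3))
E
```

```text
base [[0.6642, -0.0099, 0.03], [0.4629, -0.016, 0.03]]
farstrip inner edge [[0.6259, 0.2106, 0.044], [0.6258, 0.0088, 0.044]]
end strip inner bed [[0.6212, 0.0031, 0.03], [0.4693, -0.0001, 0.03]]
bar [[0.6068, 0.3121, 0.126], [0.5019, 0.3095, 0.126]]
hood lead edge [[0.6513, 0.2124, 0.086], [0.4633, 0.2125, 0.086]]
plate [[0.6128, 0.116, 0.04], [0.6042, 0.0354, 0.04], [0.4957, 0.0461, 0.04], [0.5042, 0.1271, 0.04]] [0.554225 0.08115  0.04    ]
side lens [0.08105751 0.10902633 0.08144477 0.10916579]
start [[ 0.5984 -0.2518  0.077 ]]
```

View pics/w1c.png

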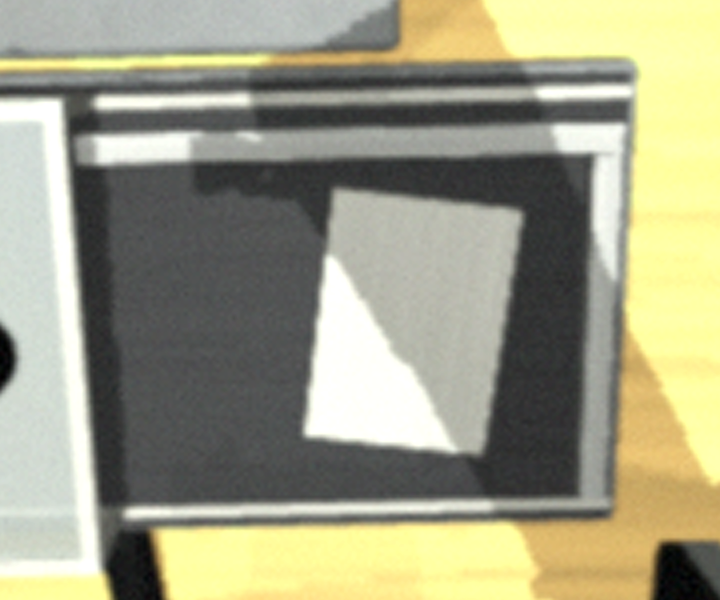

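The crop gives finer edges: the far strip's inner edge runs (80,163)→(590,153), the end strip's inner edge (595,153)→(580,495), and the base's right edge (635,62)→(612,515). The machine is turned slightly.

```bash
python3 - <<'E'
from h import *
import pickle
k=pickle.load(open("k1.pkl","rb"))
def b(uv,z): return back(k,np.array(uv)+[720,400],z,.25).round(4)
def rep(n,uv,z):
    p=b(uv,z);d=p[0]-p[1];print(n,p[:,:2].tolist(),"ang",np.arctan2(d[1],d[0]).round(4))
rep("far",[[80,163],[590,153]],.044)
rep("end bed",[[595,157],[580,495]],.03)
rep("end top",[[595,157],[580,495]],.044)
rep("base R",[[635,62],[612,515]],.03)
rep("nearrail",[[125,520],[612,515]],.03)
rep("far rail edge",[[80,70],[635,62]],.03)
p=b([[332,187],[523,210],[487,456],[303,437]],.04);print(p.tolist(),p.mean(0))
kt=cam("top"); print(read_time_s())
E
```

```text
far [[0.6252, 0.2189], [0.6292, 0.0097]] ang 1.5899
end bed [[0.6263, 0.0041], [0.4727, 0.0007]] ang 0.0221
end top [[0.6276, 0.0075], [0.4785, 0.0042]] ang 0.0221
base R [[0.665, -0.0098], [0.4627, -0.0148]] ang 0.0247
nearrail [[0.4603, 0.2108], [0.4627, -0.0148]] ang 1.5814
far rail edge [[0.6619, 0.2196], [0.665, -0.0098]] ang 1.5843
[[0.6149, 0.1153, 0.04], [0.6053, 0.0352, 0.04], [0.4956, 0.0459, 0.04], [0.5046, 0.1279, 0.04]] [0.5551   0.081075 0.04    ]
3.5
```

```bash
cat >> h.py <<'E'
YAW=.018
ex=np.array([np.cos(YAW),np.sin(YAW),0]); ey=np.array([-np.sin(YAW),np.cos(YAW),0])
def fw(n=3): 
    v=[]
    for _ in range(n): v.append(read_wrist_force()); robot.pause(.02)
    return np.mean(v,0)
def guarded(d,dist,step,lim,rate=.05):
    """step along unit d until force against motion has risen by lim"""
    d=np.array(d,float); f0=fw()@d; n=int(round(dist/step)); log=[]
    for i in range(n):
        robot.move_straight(np.array(read_cmd)+d*step if False else np.array(read_tool_pos())+d*step,rate=rate)
        f=-(fw(2)@d-f0); log.append(round(float(f),1))
        if f>lim: return True,log
    return False,log
E
python3 - <<'E'
from h import *
fingers.gripper_to(.55,30)
P=[.558,.156]
robot.move_to([*P,.12],ori(np.pi/2+YAW)); robot.move_straight([*P,.042],rate=.1); robot.pause(.2)
print(read_time_s(),fw(),read_tool_pos())
print(guarded([0,0,-1],.018,.0015,3),read_tool_pos(),read_time_s())
E
```

```text
6.1917 [-0.33239642  0.30072861  0.00473505] [0.55832582 0.15607104 0.04250313]
(True, [-0.0, 0.2, -0.4, 0.1, -0.7, -0.3, -0.0, -0.5, 0.0, 9.4]) [0.55804492 0.15592869 0.02762789] 9.125
```

```bash
python3 - <<'E'
from h import *
robot.move_straight([.558,.156,.0305],rate=.05); print(fw())
robot.move_straight(np.array([.558,.144,.0305]),rate=.08); print(fw(),read_time_s())
robot.move_straight(np.array([.569,.104,.0305]),rate=.04); print(fw(),read_tool_pos(),read_time_s())
print(guarded(-ey,.014,.001,7,.03),read_tool_pos(),read_time_s())
k=cam("wrist")
cv2.imwrite("pics/w2.png",cv2.resize(k["img"][:,:,::-1],(800,600),interpolation=cv2.INTER_CUBIC))
import pickle;pickle.dump(k,open("k2.pkl","wb"))
E
```

```text
[-0.10059773 -0.42613837 -0.16705346]
[ 0.09675648 -0.15580328  0.19885612] 9.775
[ 0.33356546  0.40487489 -0.28842662] [0.56899684 0.10419724 0.0305378 ] 11.0083
(False, [1.1, 1.5, 0.6, 0.2, 0.8, 0.9, 4.6, 5.7, 5.6, 5.7, 5.5, 5.6, 5.3, 6.0]) [0.56895571 0.0973175  0.03122551] 15.025
```

View pics/w2.png

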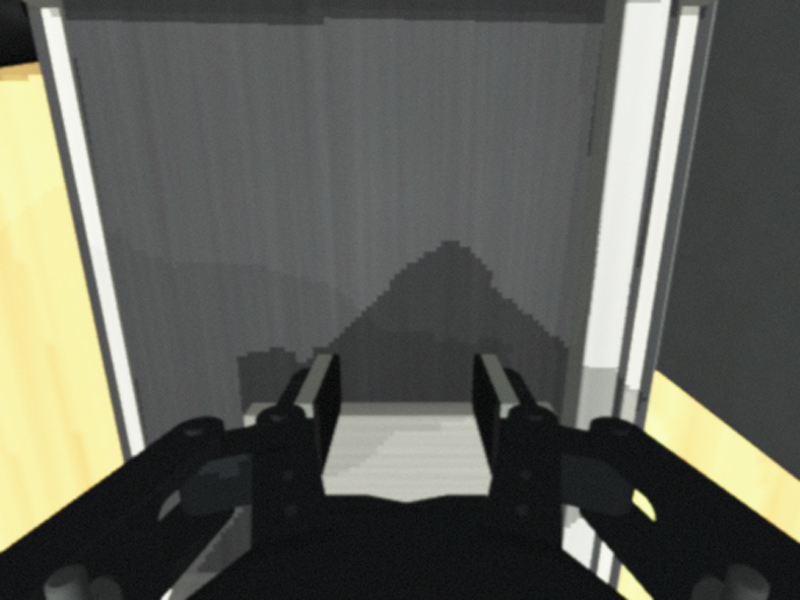

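The blank's trailing edge (row ~403, columns 248–550) lies level with the fingers and against the end strip, and there is still a small gap to the far strip on the right. Next is the +x push.

```bash
python3 - - <<'E'
from h import *
import pickle,re
s=open("h.py").read()
s=s.replace("np.array(read_cmd)+d*step if False else np.array(read_tool_pos())+d*step","p0+d*step*(i+1)").replace("log=[]\n","log=[]; p0=np.array(read_tool_pos())\n").replace("fw(2)@d","fw(1)@d")
open("h.py","w").write(s)
k=pickle.load(open("k2.pkl","rb"))
e=back(k,[[248,403],[550,403]],.04,.64); print(e.round(4)); x=e[0][0]
robot.move_straight([.569,.112,.034],rate=.15); robot.move_straight([.569,.112,.10],rate=.25)
y=.0483
robot.move_to([x-.022,y,.09],ori(YAW)); robot.move_straight([x-.022,y,.038],rate=.15); robot.pause(.1)
print(read_time_s(),fw())
robot.move_straight([x-.022,y,.0315],rate=.04); print(fw(),read_tool_pos(),read_time_s())
E
```

```text
[[0.5144 0.0898 0.04  ]
 [0.6193 0.0917 0.04  ]]
17.5167 [-0.27972146  0.10987003  0.20216571]
[-0.46509394  0.49502086  0.1089919 ] [0.49230041 0.04826803 0.03149754] 17.9333
```

```bash
python3 - - <<'E'
from h import *
import importlib
print(guarded(ex,.03,.0012,9,.04),read_tool_pos(),read_time_s())
p=np.array(read_tool_pos())
robot.move_straight(p-.012*ex,rate=.15);robot.move_straight(p-.012*ex+[0,0,.07],rate=.25)
P=np.array([.574,.0973,0])
robot.move_to(P+.02*ey+[0,0,.09],ori(np.pi/2+YAW));robot.move_straight(P+.02*ey+[0,0,.0315],rate=.12)
robot.move_straight(P+.006*ey+[0,0,.0315],rate=.1)
print(guarded(-ey,.016,.0012,9,.04),read_tool_pos(),read_time_s())
p=np.array(read_tool_pos())
robot.move_straight(p+.014*ey,rate=.15);robot.move_straight(p+.014*ey+[0,0,.07],rate=.25)
robot.move_to([.625,.06,.33],ori(YAW)); robot.pause(.2)
k=cam("wrist")
g=cv2.resize(k["img"][:,:,::-1],None,fx=4,fy=4,interpolation=cv2.INTER_CUBIC)
u=proj(k,[.574,.0483,.04])[0]*4; a,b=int(max(u[0]-360,0)),int(max(u[1]-300,0)); print(a,b)
cv2.imwrite("pics/w3.png",cv2.convertScaleAbs(g[b:b+600,a:a+720],alpha=1.3))
import pickle;pickle.dump(k,open("k3.pkl","wb")); print(read_time_s())
E
```

```text
(True, [-0.2, -1.0, -0.2, 0.4, -0.0, -0.5, 0.3, 0.0, 0.7, 0.4, 0.2, 0.9, 5.8, 9.2]) [0.50704093 0.04832692 0.0311011 ] 21.7167
(True, [0.3, 0.5, 0.9, -0.1, 2.4, 5.5, 8.3, 10.6]) [0.574297   0.09727839 0.03257738] 26.65
705 455
28.6417
```

View pics/w3.png

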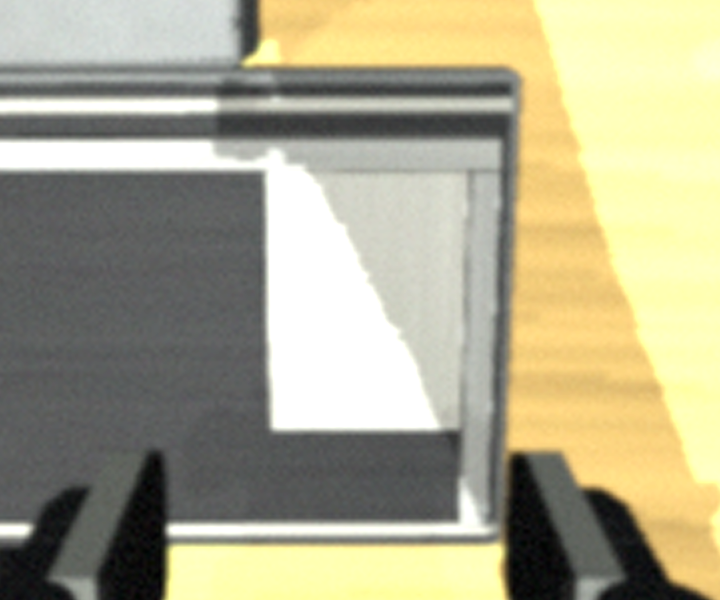

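The blank lies flush against both strips. Now the hood.

```bash
python3 - - <<'E'
from h import *
fingers.gripper_to(0,30)
B=np.array([.5545,.311,0])
S=B+.046*ey
robot.move_to(S+[0,0,.2],ori(YAW)); robot.move_straight(S+[0,0,.108],rate=.15); print(fw(),read_time_s())
robot.move_straight(B-.17*ey+[0,0,.108],rate=.1); print(fw(),read_tool_pos(),read_time_s())
print(guarded(-ey,.075,.003,8,.08),read_tool_pos(),read_time_s())
k=cam("wrist");cv2.imwrite("pics/w4.png",cv2.resize(k["img"][:,:,::-1],(800,600)))
E
```

```text
[0.06480726 0.1436345  0.29574636] 31.225
[-0.21983348  0.72016621  0.37900469] [0.55718774 0.14111708 0.10783166] 33.5833
(True, [0.5, -0.2, -1.7, -0.6, 0.0, -1.1, -0.7, -0.8, 6.2, 13.4]) [0.55763676 0.1160078  0.1080868 ] 36.3
```

View pics/w4.png

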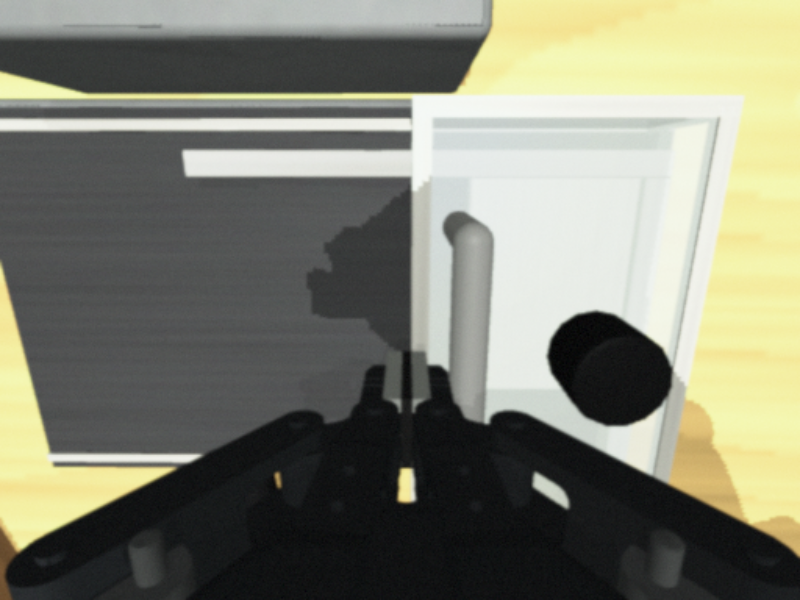

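The hood is over the blank with its bar at column ~472. I'll check its travel from this picture, then press.

```bash
python3 - - <<'E'
from h import *
k=cam("wrist")
b=back(k,[[473,300]],.126,.64)[0]; print(b, "tr lead edge",back(k,[[742,98],[413,98]],.086,.64))
p=np.array(read_tool_pos())
robot.move_straight(p+.012*ey,rate=.15);robot.move_straight(p+.012*ey+[0,0,.1],rate=.25)
robot.move_to([.55,-.2518,.24],ori(0)); robot.pause(.2)
k=cam("wrist");cv2.imwrite("pics/w5.png",cv2.resize(k["img"][:,:,::-1],(800,600))); print(read_time_s())
import pickle;pickle.dump(k,open("k5.pkl","wb"))
k=cam("top");cv2.imwrite("pics/t5.png",cv2.resize(k["img"][:,:,::-1],None,fx=3,fy=3)[380:980,400:1200])
E
```

```text
[0.59152369 0.09670417 0.126     ] tr lead edge [[0.65588607 0.00093013 0.086     ]
 [0.65351144 0.11606437 0.086     ]]
38.8833
```

View pics/w5.png

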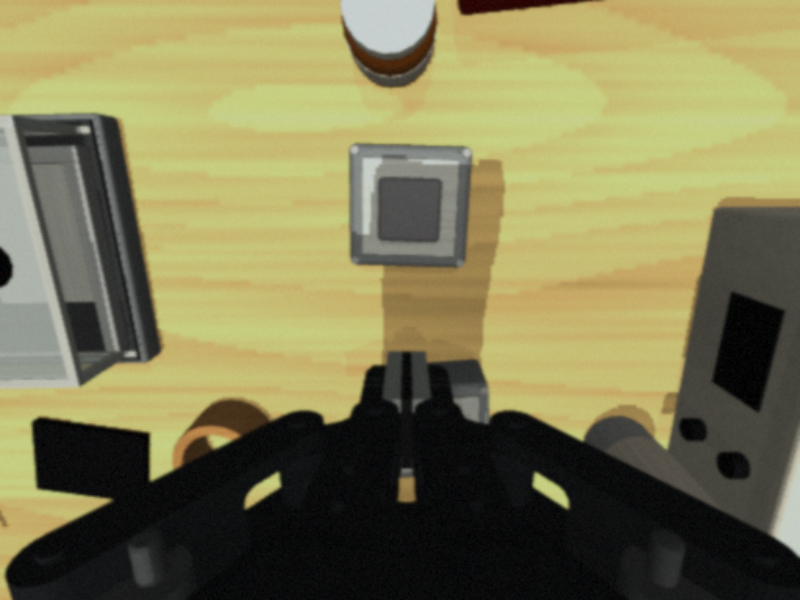

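View pics/t5.png

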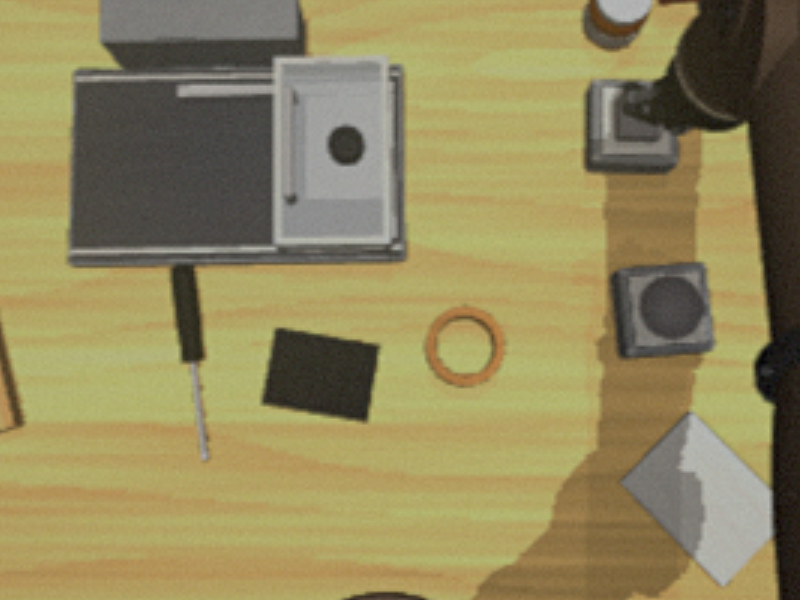

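The hood's travel measures about 0.212–0.215 m with a hard stop felt, so it is shut. The start button is at (410,208), and the stop button is well away behind the gripper. Pressing now.

```bash
python3 - - <<'E'
from h import *
import pickle
c=back(pickle.load(open("k5.pkl","rb")),[410,208],.077,.64)[0]; print(c)
robot.move_to([c[0],c[1],.12],ori(0)); robot.move_straight([c[0],c[1],.082],rate=.1); robot.pause(.1)
print(guarded([0,0,-1],.02,.0015,14,.05),read_tool_pos(),read_time_s())
robot.pause(1.2); print(fw(),read_tool_pos(),read_time_s())
robot.move_straight([c[0],c[1],.15],rate=.1); robot.pause(.3)
robot.move_to([.55,-.2518,.26],ori(0)); robot.pause(.5)
k=cam("top");g=cv2.resize(k["img"][:,:,::-1],None,fx=3,fy=3)[380:980,400:1200];cv2.imwrite("pics/t6.png",g)
d=cv2.absdiff(g,cv2.imread("pics/t5.png")).max(2);print((d[:,:410]>50).sum(),fw(),read_time_s())
E
```

```text
[ 0.59845645 -0.25261507  0.077     ]
(True, [0.4, -0.3, -0.7, 1.6, 1.8, 2.1, 2.1, 3.1, 4.6, 13.3, 25.5]) [ 0.59933015 -0.25278632  0.068835  ] 43.1333
[-6.72052296  1.84777563 25.05565096] [ 0.59929324 -0.25278188  0.06881621] 44.3833
0 [ 0.18167172 -0.18253524  0.25953029] 46.8167
```

```bash
python3 -c "
from bench import *
print(ticket.finish_job())"
```

```text
the job is handed in; nothing more can be done
None
```

I handed the job in at about 47 s with every step done, but the hand-in returned no verdict: the blank is flush in the corner, the hood is shut at its end stop, and the start button was held fully down for about 1.2 s and released. I did not touch the stop button or the other things on the bench.

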